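# Turn a drying trivet face down onto its board with a spatula

### The job

Turn the square trivet over with the spatula so that it lies face down on the raised board, then push it with the spatula until its side is flush against the board's rim. The spatula's handle is tucked under the low riser shelf: draw it out by the steel neck, lay it down in the open, let go, and take it again by the wooden handle for the turning. Never touch the trivet with the gripper or arm, do not move the other things on the table, and at the end leave the spatula lying on the table, clear of the board and the trivet.

Things in the scene. Friction and masses are not known exactly. Their poses are not given: they have to be found in the camera images.
- board: Fixed teak board on the table: 150 mm (its x) by 160 mm (its y), a slab 16 mm thick with square upright edges. Origin at the centre of its underside, z up. A 10 mm wide rim runs along the whole +y edge, standing 14 mm above the slab, inner face at y = +70 mm; the other three edges are open. Place and yaw vary.
- board_rim (a point): Middle of the foot of the rim's inner face, on the slab's top surface (16 mm above the table). Axes as the board's.
- board_edge (a point): Middle of the slab's upper near edge (board y = -80 mm, 16 mm above the table), which faces the trivet. Axes as the board's. A trivet whose far side bears against this edge, when its near side is raised, stands up on its far side, then falls over onto the slab, first overhanging this edge by some 16 mm.
- trivet_center (a point): Loose square trivet, 0.14 to 0.24 kg: terracotta plate 96 x 96 x 10 mm with white inlays on its face, on a cork foot 76 x 76 x 6 mm, so the plate overhangs the foot by 10 mm all round, 6 mm above the table. Starts face up, 15 to 45 mm off the board's near edge, roughly square to it. Point: its centre, half-way up (8 of 16 mm); z points out of the face. Face down on the slab it is 24 mm above the table.
- spatula_handle (a point): Loose spatula, 200 mm long, about 0.12 kg, lying flat. The point is the centre of the wooden handle: 90 mm long, 16 mm wide, 22 mm high, 11 mm above the table when lying. x points along the spatula towards the blade, z out of the blade's upper side. Handle, neck and blade share one flat underside.
- spatula_neck (a point): Where to take the neck: steel bar 10 mm wide, 12 mm high, 50 mm long between handle and blade; the point is 75 mm ahead of the handle's centre, 6 mm above the underside. At the start neck and blade stick out from the riser shelf on the robot's side, this point about 28 mm in front of the shelf. Axes as the handle's.
- spatula_tip (a point): Middle of the blade's straight front edge, half-way through its thickness, 155 mm ahead of the handle's centre. The blade is a flat steel plate 60 mm wide, 62 mm long, 2.5 mm thick. Axes as the handle's.
- riser: Fixed low riser shelf at the back right: 140 mm (x) by 200 mm (y), top surface at 55 mm, with a carton 26 mm high on its rear half; open underneath at front and back, headroom 43 mm, side cheeks 12 mm thick at y = +-94 mm. Origin at the centre of its underside at table level; its front edge is at x = -70 mm. The spatula's handle starts under it.
- bowl: Grey stoneware bowl, 116 mm across, 50 mm high, a bystander. Origin at the centre of its underside.
- canister: Lidded glass canister, 88 mm across, 138 mm high, a bystander. Origin at the centre of its underside.
- pliers: Flat-nose pliers lying flat, about 160 mm long (their x) and 14 mm high, a bystander. Origin near the middle of the underside.
- scoop: White plastic bead scoop, about 120 mm long (its x), 22 mm high, a bystander. Origin near the middle of the underside.
- magtray: Round black magnetic tray with curved walls, 128 mm across, 25 mm high, a bystander. Origin at the centre of its underside.
Not all that is in view belongs to the job. There is more than one size of the board; the one meant has the size given above.

How it is judged:
By the outcome, as a careful person would: the job done as asked, in the order asked, and still so for the second after the job is handed in, with the robot touching nothing.
It also fails if it takes over 66 s, if anything falls off the work surface, if the arm or the gripper's body presses on something with over 40 N, if the wrist force passes 120 N, or if a joint passes its speed limit or range.

### The arm

A 6-joint arm with a two-finger parallel gripper is mounted at the origin on the work surface. World frame = base frame: x ahead of the robot, y to its left, z up, the work surface at z = 0. Lengths are in m, angles in degrees, forces in N, time in s.
With the tool pointing down it reaches from about 0.375 to 0.75 m from the base axis. Payload 9 kg.
Tool frame: the origin (TCP) lies at the very end of the fingers, on their centre line; the grasp point (between the pads) lies 19 mm behind it (env.tcp_to_grasp is the distance from the TCP to the grasp point, in m); y points along the fingers, z is the direction in which the jaws open and shut, and the axes are right-handed (so a half turn about y gives the same grasp; the last joint's range is limited). The gripper opens to 85 mm and grips with 20 to 120 N. Pads are 22 mm wide; open, the fingers measure 114 mm over their backs; the gripper's body (76 mm by 85 mm) begins 54 mm behind the grasp point. The pads swing forward as they close: fully open they stand 13 mm farther back than shut.
Start: joints at [-87.703, 5.964, 5.575, 89.605, 0, 77.527], TCP at [0.153, -0.58, 0.231] pointing down, gripper open.
Joint ranges: [-171.21, 171.21], [-48.23, 106.86], [-62.78, 66.21], [-105.2, 120.99], [-86.42, 89.51], [-180, 180]. Speed limits (degrees/s): [127.2, 127.2, 147.25, 180, 180, 180].

### API

Orientations are given as a 3x3 rotation matrix whose columns are the frame's x, y, z axes.
In Python, from workcell import readout, vision, sign_off, finder, env gives the robot as it stands.
- The arm moves only by the shell command python3 -m creep 'ROWS' [OPENING]. ROWS is text: rows parted by semicolons, each of 4 numbers parted by spaces: the shift along the tool's x, y, z in m, then the turn about the tool's y in degrees. A call has 1 to 12 rows; each row is the pose to reach, as a shift and turn from the pose commanded when the call began, along the tool's axes at that moment; what a row does not reach only later rows make up. A row lasts 1/12 s, in which the tool goes at most 41.7 mm and 7.16 degrees, less where a joint would pass 70% of its speed; a pose out of reach is approached as far as the arm can. A call with a gripper value outside its range is refused whole. OPENING is the finger opening in m, from 0 to 0.0854, set as the call begins (- or left out, the last holds). The fingers move at their own pace and stop on an object; the grip force is fixed at half the most. Time passes only in rows, so rows that repeat a pose let the fingers close. It gives the time, the measured TCP pose, the force and the opening at its end, in the units of the state.
- readout.get_obs(): the state, without advancing time (a new reading comes with each control period).
- vision.grab_frame(name): name is "scene" or "top" or "wrist"; returns a dict with "img" (420x560x3 uint8, blue, green, red), "fov_y" (degrees; the focal length in pixels is half the picture's height over the tangent of half this angle, whatever the lens; pixels are square), "cx", "cy" (the principal point, pixels), "world_from_camera" (4x4, takes a point from camera to world coordinates); the wrist camera has in their place "hand_eye" (4x4, takes a point from camera to tool coordinates, whose origin is the TCP and whose axes are the tool frame's). Camera axes: x right, y up, looking along -z (the intrinsics and any distortion apply to the point x, -y, -z); pixel columns grow to the right and rows downward; lengths in m; the calibration is good to about 2 mm. A picture is of the moment at which its call begins: read the wrist's pose just before it. There is no depth.
- sign_off(): hands the job in, once; it reports no verdict.
Trained networks look in a picture, given as the dict that the camera call returned (one of the last four; its "shot" number tells which), for a name from the list of things; names that differ only in an ending like _2 or _b are one class to them, and where a whole thing is asked for, a point or a joint stands for the part that bears it (a point fixed in the world has none). Each returns a list of dicts, best first, with "score" (0 to 1); they miss things now and then, are a little off and sometimes report something else, mostly with a low value. They report only what shows in the picture. A call takes as long as a camera call. They do not tell look-alikes from the thing itself.
- finder.recognise(picture, query): "bbox" ([centre column, centre row, width, height] in pixels, round what is visible of it).
- finder.trace(picture, query): "pixels" (420x560 bool, what is visible of it) and "bbox" ([centre column, centre row, width, height] in pixels, round what is visible of it).
- finder.pinpoint(picture, query): "uv" ([column, row] in pixels: a listed point, or the origin of a listed thing).
The state is a dict: "time": time; "joint_pos": joint angles; "joint_velocities": joint speeds; "joint_torque": joint torques, N m; "eef_pos": TCP position; "eef_rot": TCP orientation; "ft_force": force on the tool from outside, world axes, zero at the start; "ft_torque": the same for the moment, N m; "finger_gap": finger opening in m.
Only numpy, scipy, OpenCV 4.12 (cv2) and the standard library are available. Lean on these libraries where they do the work, as an engineer would, in place of code of your own. Each camera call takes 0.05 s, during which the arm holds its last target. There are 200 camera calls.

## Working session

There is one attempt and no reset: what is moved stays moved. The work goes in short steps, Python scripts to look and compute and a shell command to move; the robot and the scene stay as the last step left them, time stands still between calls to the robot, and variables do not carry over. Pictures are saved under pics/ and viewed, about 8 in all and at most 12, crops included, and the job is handed in when it is done.

```bash
ls; mkdir -p pics
cat > h.py <<'E'
import numpy as np, cv2
from workcell import readout, vision, finder, env
def f_of(p): return p["img"].shape[0]/2/np.tan(np.radians(p["fov_y"])/2)
def wfc(p,obs=None):
    if "world_from_camera" in p: return np.array(p["world_from_camera"])
    T=np.eye(4);T[:3,:3]=np.array(obs["eef_rot"]);T[:3,3]=obs["eef_pos"]
    return T@np.array(p["hand_eye"])
def px2w(p,uv,z,T):
    f=f_of(p); d=np.array([(uv[0]-p["cx"])/f,-(uv[1]-p["cy"])/f,-1])
    d=T[:3,:3]@d; o=T[:3,3]; return o+d*(z-o[2])/d[2]
def w2px(p,X,T):
    c=T[:3,:3].T@(np.array(X)-T[:3,3]); f=f_of(p); return np.array([p["cx"]+f*c[0]/-c[2],p["cy"]-f*c[1]/-c[2]])
E
python3 - <<'E'
from h import *
o=readout.get_obs(); print({k:np.round(v,3).tolist() for k,v in o.items() if k!='joint_torque'})
ims=[]
for n in ["scene","top"]:
    p=vision.grab_frame(n); print(n,[k for k in p if k!='img'],{k:p[k] for k in p if k not in('img','world_from_camera')}); print(np.round(wfc(p),3).tolist()); T=wfc(p)
    ims.append(p["img"]); cv2.imwrite(f"pics/{n}0.png",p["img"])
    for q,z in [("board_rim",.016),("board_edge",.016),("board",0),("trivet_center",.008),("spatula_handle",.011),("spatula_neck",.006),("spatula_tip",.001),("riser",0),("bowl",0),("canister",0),("pliers",0),("scoop",0),("magtray",0)]:
        print(q,[(round(r["score"],2),np.round(r["uv"]).tolist(),np.round(px2w(p,r["uv"],z,T)[:2],3).tolist()) for r in finder.pinpoint(p,q)[:3]])
E
```

```text
pics
{'time': 0.0, 'joint_pos': [-87.701, 5.999, 5.527, 89.605, 0.0, 77.527], 'joint_velocities': [-0.068, -0.067, 0.063, -0.025, 0.138, 0.016], 'eef_pos': [0.153, -0.58, 0.231], 'eef_rot': [[-0.967, -0.0, 0.255], [-0.255, 0.001, -0.967], [-0.0, -1.0, -0.001]], 'ft_force': [0.188, -0.539, -0.539], 'ft_torque': [0.016, 0.002, -0.028], 'finger_gap': 0.085}
scene ['fov_y', 'cx', 'cy', 'world_from_camera', 'shot'] {'fov_y': 53.79063179403748, 'cx': 270.62592599912847, 'cy': 210.86130519955634, 'shot': 1}
[[-0.81, -0.38, 0.447, 1.013], [0.587, -0.526, 0.615, 0.703], [0.002, 0.761, 0.649, 0.834], [0.0, 0.0, 0.0, 1.0]]
board_rim [(0.78, [307.0, 175.0], [0.239, -0.154]), (0.59, [319.0, 298.0], [0.545, 0.261])]
board_edge [(0.91, [285.0, 261.0], [0.538, 0.115]), (0.65, [264.0, 244.0], [0.547, 0.03]), (0.57, [268.0, 147.0], [0.243, -0.377])]
board [(0.8, [288.0, 165.0], [0.242, -0.256]), (0.65, [300.0, 283.0], [0.545, 0.187]), (0.63, [262.0, 243.0], [0.54, 0.013])]
trivet_center [(0.95, [263.0, 244.0], [0.544, 0.022]), (0.2, [284.0, 262.0], [0.538, 0.11])]
spatula_handle []
spatula_neck [(0.79
[... 805 characters left out ...]
0.104])]
board_edge [(0.97, [210.0, 190.0], [0.541, 0.101]), (0.67, [409.0, 308.0], [0.253, -0.359])]
board [(0.82, [358.0, 312.0], [0.245, -0.24]), (0.68, [176.0, 195.0], [0.534, 0.186])]
trivet_center [(0.65, [241.0, 192.0], [0.536, 0.029])]
spatula_handle []
spatula_neck []
spatula_tip [(0.84, [364.0, 187.0], [0.542, -0.269])]
riser [(0.98, [367.0, 118.0], [0.716, -0.284]), (0.54, [437.0, 204.0], [0.497, -0.445])]
bowl [(0.74, [152.0, 259.0], [0.383, 0.243])]
canister [(0.91, [102.0, 131.0], [0.693, 0.362])]
pliers [(0.77, [225.0, 126.0], [0.701, 0.066])]
scoop [(0.69, [365.0, 187.0], [0.542, -0.27]), (0.59, [436.0, 204.0], [0.496, -0.443])]
magtray [(0.88, [238.0, 255.0], [0.386, 0.04])]
```

Run:
```python
import cv2
a=cv2.imread("pics/top0.png");cv2.imwrite("pics/topc.png",cv2.resize(a[80:360,80:480],(800,560),interpolation=cv2.INTER_CUBIC))
```

```text
(no output)
```

View pics/topc.png

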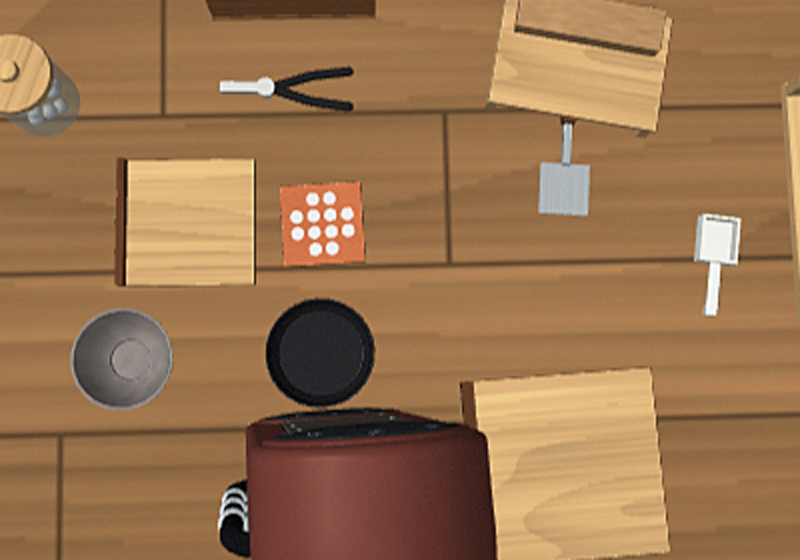

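View pics/scene0.png

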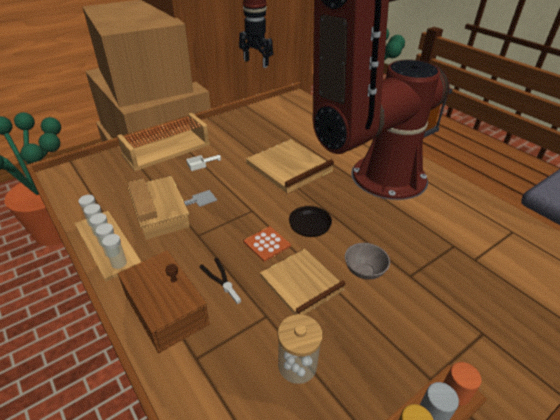

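The top view shows the working board at crop (190,222) with its rim on the left (+y), the trivet at (322,224), the blade at (565,188) with the neck running up under the riser, and a larger decoy board at (570,460). The scene view agrees. I'll move the wrist camera over the neck and turn the wrist so the later 90° turn stays within J6's range.

```bash
R="-0.42 0 -0.16 -82"; python3 -m creep '-0.42 0 -0.16 -82;-0.42 0 -0.16 -82;-0.42 0 -0.16 -82;-0.42 0 -0.16 -82;-0.42 0 -0.16 -82;-0.42 0 -0.16 -82;-0.42 0 -0.16 -82;-0.42 0 -0.16 -82;-0.42 0 -0.16 -82;-0.42 0 -0.16 -82;-0.42 0 -0.16 -82;-0.42 0 -0.16 -82'
python3 -m creep '0 0 0 -83;0 0 0 -83;0 0 0 -83;0 0 0 -83;0 0 0 -83;0 0 0 -83;0 0 0 -83;0 0 0 -83;0 0 0 -83;0 0 0 -83;0 0 0 -83;0 0 0 -83'
cat >> h.py <<'E'
def look(name,tag,qs):
    o=readout.get_obs(); p=vision.grab_frame(name); T=wfc(p,o); cv2.imwrite(f"pics/{tag}.png",p["img"])
    for q,z in qs:
        print(q,[(round(r["score"],2),np.round(r["uv"]).tolist(),np.round(px2w(p,r["uv"],z,T)[:2],4).tolist()) for r in finder.pinpoint(p,q)[:2]])
    return o,p,T
def rect(p,T,q,z,i=0):
    r=finder.trace(p,q)
    for s in r[:3]:
        ys,xs=np.nonzero(s["pixels"]); c=cv2.convexHull(np.stack([xs,ys],1).astype(np.float32))[:,0]
        W=np.array([px2w(p,u,z,T)[:2] for u in c]).astype(np.float32)
        m=cv2.minAreaRect(W*1000); print(q,round(s["score"],2),np.round(s["bbox"]).tolist(),np.round(m[0],1),np.round(m[1],1),round(m[2],2))
def toolshift(o,d):
    return np.round(np.array(o["eef_rot"]).T@np.array(d),4)
E
python3 - <<'E'
from h import *
o,p,T=look("wrist","w1",[("spatula_neck",.006),("spatula_tip",.001),("riser",0)])
print(np.round(p["hand_eye"],3).tolist(),p["fov_y"],p["cx"],p["cy"]); print(np.round(o["eef_pos"],4),np.round(o["eef_rot"],3).tolist(),np.round(o["joint_pos"],1),o["time"])
rect(p,T,"spatula_tip",.0025)
p=vision.grab_frame("top");T=wfc(p)
rect(p,T,"board_edge",.016);rect(p,T,"trivet_center",.016);rect(p,T,"spatula_tip",.0025);rect(p,T,"riser",.055)
E
```

```text
time: 2.4
eef_pos: [0.5222, -0.3143, 0.2311]
eef_rot: [[0.13, 0.001, 0.992], [-0.992, 0.001, 0.13], [-0.001, -1.0, 0.001]]
ft_force: [-0.2, 0.2, -0.4]
finger_gap: 0.0857
time: 3.4
eef_pos: [0.5183, -0.3184, 0.2313]
eef_rot: [[1.0, -0.0, -0.003], [0.003, -0.0, 1.0], [-0.0, -1.0, -0.0]]
ft_force: [0.3, 0.3, 0.3]
finger_gap: 0.0852
spatula_neck [(0.6, [313.0, 254.0], [0.6283, -0.2667])]
spatula_tip [(0.89, [317.0, 194.0], [0.5437, -0.2642])]
riser [(0.67, [299.0, 303.0], [0.7151, -0.2838])]
[[0.0, -0.948, -0.32, -0.081], [-0.001, 0.32, -0.948, -0.143], [1.0, 0.0, -0.001, -0.0], [0.0, 0.0, 0.0, 1.0]] 70.94644155206888 275.81637071825986 207.56126017070517
[ 0.5183 -0.3184  0.2313] [[1.0, -0.0, -0.003], [0.003, -0.0, 1.0], [-0.0, -1.0, -0.0]] [-43.9   7.4   7.1  89.7  -0.  -44. ] 3.4
spatula_tip 0.6 [316.0, 239.0, 46.0, 93.0] [ 611.8 -268. ] [ 60.2 135.1] 85.28
board_edge 0.83 [173.0, 191.0, 68.0, 62.0] [543.6 191.3] [170.4 153.1] 88.64
trivet_center 0.78 [243.0, 192.0, 40.0, 40.0] [536.9  29.5] [97. 96.] 2.38
spatula_tip 0.64 [364.0, 160.0, 26.0, 46.0] [ 604.3 -267.9] [ 62.4 120.5] 84.42
riser 0.95 [370.0, 113.0, 93.0, 76.0] [ 720.8 -279.1] [204.1 156.7] 78.34
```

```bash
python3 -m creep '0.04 0.03 0.02 1;0.08 0.06 0.04 2;0.105 0.09 0.051 3.5;0.105 0.1 0.051 3.5;0.105 0.1 0.051 3.5;0.105 0.1 0.051 3.5'
python3 - <<'E'
from h import *
o,p,T=look("wrist","w2",[("spatula_neck",.006),("spatula_tip",.001)])
print(np.round(o["eef_pos"],4),np.round(o["eef_rot"],3).tolist(),o["time"])
s=finder.trace(p,"spatula_tip")[0]; ys,xs=np.nonzero(s["pixels"]); print(s["bbox"])
W=np.array([px2w(p,u,.0025,T)[:2] for u in zip(xs,ys)])
b=np.arange(W[:,0].min(),W[:,0].max(),.008)
for a in b:
    k=(W[:,0]>=a)&(W[:,0]<a+.008); print(round(a,3),np.round([W[k,1].min(),W[k,1].max(),W[k,1].mean()],4))
p["img"][s["pixels"]]=p["img"][s["pixels"]]//2+np.array([0,100,0],np.uint8)
cv2.imwrite("pics/w2m.png",p["img"])
E
```

```text
time: 4.4
eef_pos: [0.6229, -0.2665, 0.1291]
eef_rot: [[0.998, -0.003, 0.064], [-0.064, 0.002, 0.998], [-0.003, -1.0, 0.002]]
ft_force: [0.1, 0.1, -0.3]
finger_gap: 0.0855
spatula_neck [(0.9, [273.0, 204.0], [0.6272, -0.2692])]
spatula_tip [(0.74, [276.0, 114.0], [0.5457, -0.2618])]
[ 0.6229 -0.2665  0.1291] [[0.998, -0.003, 0.064], [-0.064, 0.002, 0.998], [-0.003, -1.0, 0.002]] 4.4
[274.8, 179.8, 69.4, 136.0]
0.543 [-0.2926 -0.2327 -0.2665]
0.551 [-0.2943 -0.2328 -0.2634]
0.559 [-0.2951 -0.2339 -0.2643]
0.567 [-0.2948 -0.2342 -0.2647]
0.575 [-0.295  -0.2353 -0.2649]
0.583 [-0.2957 -0.2356 -0.2658]
0.591 [-0.2966 -0.2367 -0.2666]
0.599 [-0.2968 -0.237  -0.2648]
0.607 [-0.2734 -0.2382 -0.2637]
0.615 [-0.275  -0.2633 -0.2691]
0.623 [-0.2756 -0.2635 -0.2699]
0.631 [-0.2756 -0.265  -0.2702]
0.639 [-0.2758 -0.2655 -0.2705]
0.647 [-0.2783 -0.266  -0.2714]
0.655 [-0.2799 -0.2639 -0.2721]
0.663 [-0.2805 -0.264  -0.2723]
0.671 [-0.2766 -0.2654 -0.2702]
```

View pics/w2m.png

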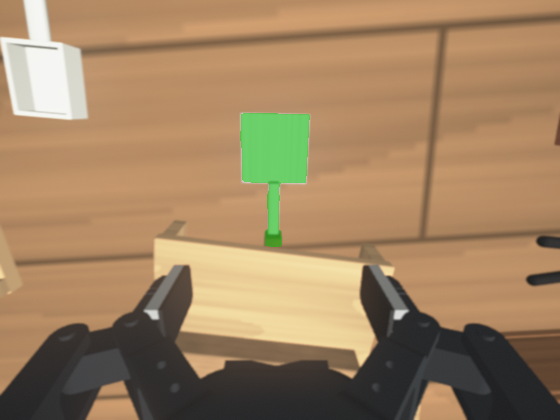

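The mask covers the blade (240–310, 113–183) and the neck down to the shelf front at about row 240. The spatula axis is about 1.4° off the tool, and the scoop and pliers are clear. Next I'll descend and grip the neck.

```bash
python3 -m creep '-0.001 0.03 -0.0032 1.3;-0.001 0.06 -0.0032 1.3;-0.001 0.09 -0.0032 1.3;-0.001 0.11 -0.0032 1.3;-0.001 0.119 -0.0032 1.3;-0.001 0.125 -0.0032 1.3;-0.001 0.125 -0.0032 1.3' && python3 -m creep '0 0 0 0;0 0 0 0;0 0 0 0;0 0 0 0;0 0 0 0;0 0 0 0;0 0 0 0;0 0 0 0' 0.0
```

```text
time: 5.18
eef_pos: [0.6223, -0.2715, 0.0068]
eef_rot: [[0.996, 0.0, 0.088], [-0.088, -0.0, 0.996], [0.0, -1.0, -0.0]]
ft_force: [-1.3, 0.4, -0.3]
finger_gap: 0.0853
time: 5.85
eef_pos: [0.6226, -0.2711, 0.0069]
eef_rot: [[0.996, 0.001, 0.088], [-0.088, -0.0, 0.996], [0.001, -1.0, -0.0]]
ft_force: [-0.4, 0.4, 4.0]
finger_gap: 0.0074
```

```bash
python3 -m creep '0 0 0 0;0 0 0 0;0 0 0 0'
python3 - <<'E'
from h import *
o,p,T=look("wrist","w3",[("spatula_neck",.006),("spatula_tip",.001)])
cv2.imwrite("pics/w3c.png",p["img"])
E
```

```text
time: 6.1
eef_pos: [0.6226, -0.2711, 0.0068]
eef_rot: [[0.996, 0.001, 0.088], [-0.088, -0.0, 0.996], [0.001, -1.0, -0.0]]
ft_force: [0.0, 1.5, 4.8]
finger_gap: 0.0075
spatula_neck [(0.78, [274.0, 270.0], [0.6261, -0.2726])]
spatula_tip [(0.78, [276.0, 115.0], [0.5444, -0.2645])]
```

View pics/w3c.png

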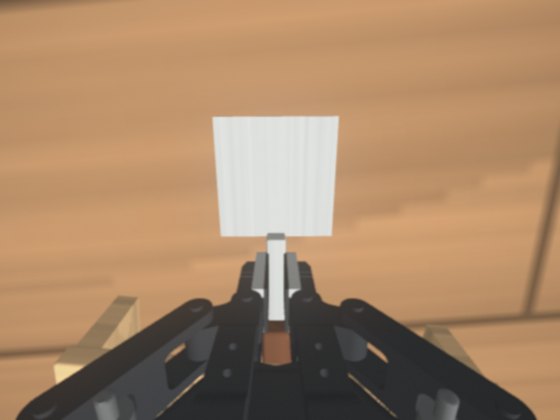

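The neck is held between the pads at about (275,270) with the blade straight ahead. Now I'll draw it out along its axis with a slight lift.

```bash
python3 -m creep '-0.004 -0.002 0 0;-0.02 -0.003 0 0;-0.04 -0.003 0 0;-0.06 -0.003 0 0;-0.085 -0.003 0 0;-0.11 -0.003 0 0;-0.135 -0.003 0 0;-0.155 -0.006 0 0;-0.17 -0.015 0 0;-0.17 -0.03 0 0;-0.17 -0.04 0 0;-0.17 -0.04 0 0'
python3 - <<'E'
from h import *
o,p,T=look("wrist","w4",[("spatula_neck",.045),("spatula_tip",.04)])
o,p,T=look("top","t4",[("spatula_neck",.045),("spatula_handle",.05),("spatula_tip",.04)])
rect(p,T,"spatula_tip",.045);rect(p,T,"board_edge",.0);
cv2.imwrite("pics/t4c.png",cv2.resize(p["img"][80:300,100:460],None,fx=2,fy=2))
E
```

```text
time: 7.25
eef_pos: [0.4539, -0.2572, 0.0485]
eef_rot: [[0.996, 0.003, 0.088], [-0.088, -0.003, 0.996], [0.003, -1.0, -0.002]]
ft_force: [1.1, -0.8, -0.8]
finger_gap: 0.007
spatula_neck [(0.71, [274.0, 272.0], [0.4601, -0.2591])]
spatula_tip [(0.68, [274.0, 116.0], [0.3763, -0.2516])]
spatula_neck [(0.17, [142.0, 189.0], [0.5429, 0.2554])]
spatula_handle [(0.55, [367.0, 191.0], [0.5256, -0.2641])]
spatula_tip []
spatula_tip 0.75 [368.0, 187.0, 7.0, 30.0] [ 537.  -262.6] [20.6 79.4] 83.74
board_edge 0.89 [174.0, 190.0, 71.0, 61.0] [546.6 194.2] [170.7 156.5] 89.44
board_edge 0.59 [394.0, 323.0, 42.0, 72.0] [ 218.2 -314.4] [161.7 105.1] 1.62
```

View pics/t4c.png

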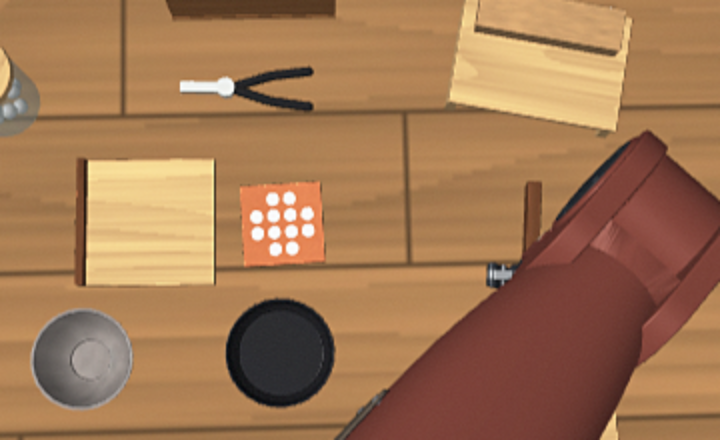

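```bash
python3 -m creep '0.01 0 0.01 7;0.02 0 0.02 14;0.03 0 0.03 21;0.04 0 0.04 28;0.05 0 0.05 35;0.06 0 0.06 42;0.07 0 0.07 49;0.079 0 0.084 56;0.079 0 0.084 63;0.079 0 0.084 70;0.079 0 0.084 77;0.079 0 0.084 84' && python3 -m creep '0 0 0 1;0 0.012 0 1;0 0.025 0 1;0 0.035 0 1;0 0.039 0 1;0 0.041 0 1;0 0.041 0 1;0 0.041 0 1'
```

```text
time: 8.7
eef_pos: [0.539, -0.179, 0.0459]
eef_rot: [[0.011, -0.0, 1.0], [-1.0, 0.0, 0.011], [-0.0, -1.0, -0.0]]
ft_force: [0.0, -0.7, -1.2]
finger_gap: 0.0078
time: 9.37
eef_pos: [0.538, -0.1787, 0.0066]
eef_rot: [[0.002, -0.002, 1.0], [-1.0, 0.001, 0.002], [-0.001, -1.0, -0.002]]
ft_force: [-14.3, 7.2, 28.3]
finger_gap: 0.0074
```

```bash
python3 -m creep '0 -0.001 0 0;0 -0.001 0 0;0 -0.001 0 0;0 -0.001 0 0;0 -0.001 0 0;0 -0.001 0 0' 0.0854 && python3 -m creep '0 -0.03 0 0;0 -0.07 0 0;0.03 -0.11 0 0;0.06 -0.15 0 0;0.07 -0.18 0 0;0.07 -0.2 0 0;0.07 -0.2 0 0;0.07 -0.2 0 0'
python3 - <<'E'
from h import *
o,p,T=look("wrist","w5",[("spatula_handle",.011),("spatula_neck",.006),("spatula_tip",.001),("trivet_center",.008),("board_edge",.016),("board_rim",.016)])
rect(p,T,"spatula_tip",.0025);rect(p,T,"board_edge",.016);rect(p,T,"trivet_center",.016)
print(np.round(o["eef_pos"],4),np.round(o["eef_rot"],3).tolist())
E
```

```text
time: 9.87
eef_pos: [0.5388, -0.1792, 0.0059]
eef_rot: [[-0.0, -0.0, 1.0], [-1.0, 0.0, -0.0], [-0.0, -1.0, -0.0]]
ft_force: [0.4, 0.6, 0.3]
finger_gap: 0.0787
time: 10.53
eef_pos: [0.5398, -0.2503, 0.2079]
eef_rot: [[-0.001, 0.003, 1.0], [-1.0, -0.002, -0.001], [0.002, -1.0, 0.003]]
ft_force: [-0.4, 0.1, -0.7]
finger_gap: 0.0853
spatula_handle [(0.98, [274.0, 186.0], [0.5393, -0.2557])]
spatula_neck [(0.7, [274.0, 119.0], [0.539, -0.1802])]
spatula_tip [(0.91, [271.0, 41.0], [0.5362, -0.1019])]
trivet_center []
board_edge [(0.76, [50.0, 269.0], [0.251, -0.3644])]
board_rim []
spatula_tip 0.63 [275.0, 131.0, 54.0, 185.0] [ 538.8 -203.9] [ 60.  205.8] 0.28
board_edge 0.7 [68.0, 169.0, 136.0, 207.0] [ 270.1 -244. ] [180.1 232.3] 3.08
[ 0.5398 -0.2503  0.2079] [[-0.001, 0.003, 1.0], [-1.0, -0.002, -0.001], [0.002, -1.0, 0.003]]
```

View pics/w5.png

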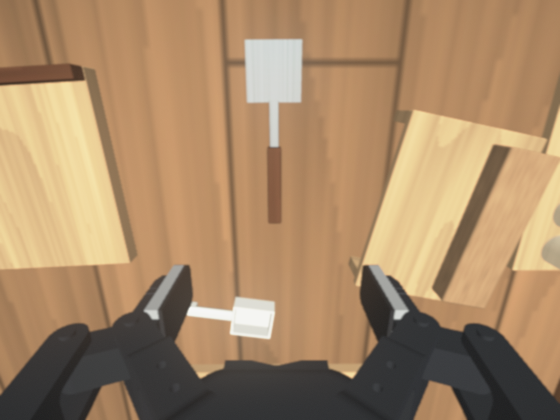

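The spatula lies straight at x≈0.539, with the blade tip at (271,41) and the handle at (274,186). Next is a look at the trivet and board from above.

```bash
python3 -m creep '-0.04 -0.03 0 0;-0.08 -0.06 0 0;-0.12 -0.08 0 0;-0.16 -0.1 0 0;-0.2 -0.1 0 0;-0.23 -0.1 0 0;-0.25 -0.1 0 0;-0.25 -0.1 0 0;-0.25 -0.1 0 0'
python3 - <<'E'
from h import *
o,p,T=look("wrist","w6",[("trivet_center",.008),("board_edge",.016),("board_rim",.016),("board",0)])
print(np.round(o["eef_pos"],4),np.round(o["eef_rot"],3).tolist())
rect(p,T,"board_edge",.016);rect(p,T,"trivet_center",.016)
s=finder.trace(p,"trivet_center")[0]["pixels"];b=finder.trace(p,"board_edge")[0]["pixels"]
def edge(m,z,side,lim):
    # near edge (min y world) per x column
    ys,xs=np.nonzero(m); P=[]
    for c in range(xs.min()+4,xs.max()-3):
        r=ys[xs==c]; 
        if len(r): P.append(px2w(p,(c,r.max()+.5 if side<0 else r.min()-.5),z,T)[:2])
    P=np.array(P); k=(abs(P[:,0]-np.median(P[:,0]))<lim); P=P[k]
    f=np.polyfit(P[:,0],P[:,1],1); r=P[:,1]-np.polyval(f,P[:,0]); k=abs(r)<2*np.std(r)+1e-4; f=np.polyfit(P[k,0],P[k,1],1)
    print("side",side,"y at x=.54",round(np.polyval(f,.54),4),"yaw",round(np.degrees(np.arctan(f[0])),2),"std",round(np.std(r[k]),4),"xr",np.round([P[:,0].min(),P[:,0].max()],4))
edge(s,.016,-1,.04);edge(s,.016,1,.04);edge(b,.016,-1,.06);edge(b,.030,1,.06)
E
```

```text
time: 11.78
eef_pos: [0.5391, 0.0021, 0.3065]
eef_rot: [[0.002, 0.001, 1.0], [-1.0, -0.0, 0.002], [0.0, -1.0, 0.001]]
ft_force: [0.1, -0.3, 0.4]
finger_gap: 0.0855
trivet_center [(0.8, [272.0, 145.0], [0.5352, 0.0332])]
board_edge [(0.59, [280.0, 91.0], [0.5451, 0.1064])]
board_rim [(0.84, [92.0, 258.0], [0.2373, -0.15]), (0.24, [273.0, 226.0], [0.5354, -0.0921])]
board [(0.78, [277.0, 26.0], [0.541, 0.1875]), (0.72, [112.0, 303.0], [0.2455, -0.2489])]
[0.5391 0.0021 0.3065] [[0.002, 0.001, 1.0], [-1.0, -0.0, 0.002], [0.0, -1.0, 0.001]]
board_edge 0.65 [98.0, 294.0, 158.0, 101.0] [ 234.8 -227.3] [243.4 203.9] 2.16
board_edge 0.59 [279.0, 47.0, 116.0, 89.0] [542.9 160.2] [152.2 105. ] 0.14
trivet_center 0.92 [274.0, 149.0, 63.0, 70.0] [536.5  28.5] [94.9 97.7] 2.01
side -1 y at x=.54 -0.0195 yaw 1.68 std 0.0008 xr [0.4953 0.575 ]
side 1 y at x=.54 0.0773 yaw 2.71 std 0.0004 xr [0.4954 0.5752]
side -1 y at x=.54 -0.2616 yaw 3.88 std 0.0077 xr [0.1495 0.2691]
side 1 y at x=.54 -0.1061 yaw 2.61 std 0.0008 xr [0.1937 0.3122]
```

View pics/w6.png

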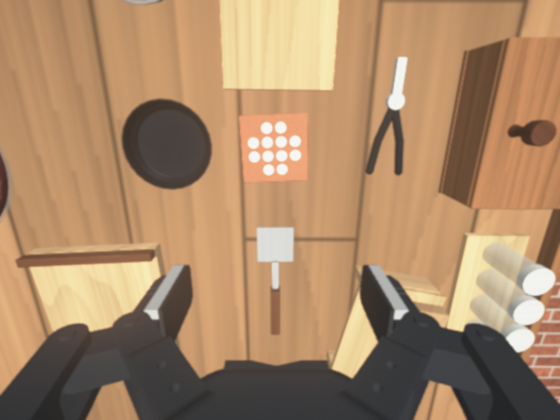

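The board's near edge is at about row 90 and the trivet's centre is at (274,148). The spatula lies in line below them at x≈275. Board yaw is about 0.1° with its near edge at y≈0.107. The trivet is at (0.537, 0.029) with yaw about 2°. Now I'll take the spatula by the handle.

```bash
python3 -m creep '0.04 0.02 0 0;0.08 0.05 0 0;0.11 0.08 0 0;0.14 0.11 0 0;0.17 0.14 0 0;0.2 0.17 0 0;0.225 0.2 0 0;0.236 0.23 0 0;0.236 0.26 0 0;0.236 0.28 0 0;0.236 0.295 0 0;0.236 0.3 0 0' && python3 -m creep '0 0 0 0;0 0 0 0' && python3 -m creep '0 0 0 0;0 0 0 0;0 0 0 0;0 0 0 0;0 0 0 0;0 0 0 0;0 0 0 0;0 0 0 0;0 0 0 0' 0.0
```

```text
time: 13.23
eef_pos: [0.5371, -0.2346, 0.0031]
eef_rot: [[-0.001, -0.004, 1.0], [-1.0, 0.003, -0.001], [-0.003, -1.0, -0.004]]
ft_force: [-1.1, 0.5, 0.9]
finger_gap: 0.0851
time: 13.4
eef_pos: [0.5393, -0.2356, 0.0071]
eef_rot: [[-0.001, 0.001, 1.0], [-1.0, -0.001, -0.001], [0.001, -1.0, 0.001]]
ft_force: [0.5, -0.2, 0.8]
finger_gap: 0.0855
time: 14.15
eef_pos: [0.5393, -0.2355, 0.0068]
eef_rot: [[-0.0, 0.001, 1.0], [-1.0, -0.001, -0.0], [0.001, -1.0, 0.001]]
ft_force: [-0.4, 0.8, 4.8]
finger_gap: 0.0152
```

```bash
python3 -m creep '0 -0.002 0 0;0 -0.002 0 0;-0.015 -0.002 -0.001 0;-0.03 -0.002 -0.001 0;-0.045 -0.002 -0.001 0;-0.055 -0.002 -0.001 0;-0.055 -0.002 -0.001 0;-0.055 -0.002 -0.001 0'
python3 - <<'E'
from h import *
o,p,T=look("wrist","w7",[("spatula_tip",.003),("spatula_neck",.009),("trivet_center",.008),("board_edge",.016)])
rect(p,T,"spatula_tip",.004);rect(p,T,"trivet_center",.016)
print(np.round(o["eef_pos"],4),np.round(o["eef_rot"],3).tolist())
E
```

```text
time: 14.82
eef_pos: [0.5381, -0.1794, 0.0083]
eef_rot: [[0.001, 0.0, 1.0], [-1.0, -0.0, 0.001], [0.0, -1.0, 0.0]]
ft_force: [-0.5, 0.0, -0.9]
finger_gap: 0.0141
spatula_tip []
spatula_neck [(0.66, [277.0, 167.0], [0.5395, -0.1248])]
trivet_center []
board_edge []
spatula_tip 0.88 [275.0, 183.0, 140.0, 365.0] [ 538.4 -153.4] [ 60.9 199.1] 0.07
[ 0.5381 -0.1794  0.0083] [[0.001, 0.0, 1.0], [-1.0, -0.0, 0.001], [0.0, -1.0, 0.0]]
```

View pics/w7.png

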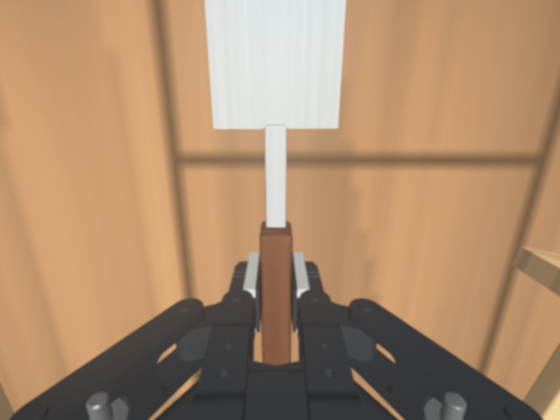

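The handle is firmly held with the blade straight ahead, its rear edge at row 129. I'll slide the blade under the overhang and push the trivet to the edge.

```bash
python3 -m creep '-0.012 0 0 0;-0.022 0 0 0;-0.03 0 0 0;-0.035 0 0 0;-0.04 0 0 0;-0.045 0 0 0;-0.05 0 0 0;-0.055 0 0 0;-0.058 0 0 0;-0.061 0 0 0;-0.061 0 0 0'
python3 - <<'E'
from h import *
o,p,T=look("top","t8",[("trivet_center",.008),("board_edge",.016)])
rect(p,T,"trivet_center",.016)
print(np.round(o["eef_pos"],4))
o,p,T=look("scene","s8",[("trivet_center",.008),("board_edge",.016),("spatula_tip",.003)])
rect(p,T,"trivet_center",.016)
cv2.imwrite("pics/s8c.png",cv2.resize(p["img"][170:320,170:370],None,fx=4,fy=4,interpolation=cv2.INTER_CUBIC))
E
```

```text
time: 16.08
eef_pos: [0.538, -0.1188, 0.0083]
eef_rot: [[-0.0, -0.0, 1.0], [-1.0, 0.0, -0.0], [-0.0, -1.0, -0.0]]
ft_force: [0.0, 0.1, -1.2]
finger_gap: 0.0146
trivet_center [(0.62, [232.0, 190.0], [0.5421, 0.0501])]
board_edge [(0.72, [411.0, 310.0], [0.2476, -0.3615]), (0.62, [211.0, 192.0], [0.5367, 0.101])]
trivet_center 0.67 [230.0, 190.0, 43.0, 40.0] [539.3  55. ] [94.8 98.5] 88.88
[ 0.538  -0.1188  0.0083]
trivet_center [(0.96, [268.0, 249.0], [0.5449, 0.0472])]
board_edge [(0.8, [285.0, 259.0], [0.5347, 0.1111]), (0.58, [271.0, 150.0], [0.2463, -0.3504])]
spatula_tip [(0.66, [265.0, 242.0], [0.5326, 0.0145]), (0.22, [223.0, 284.0], [0.7084, 0.0773])]
trivet_center 0.71 [270.0, 249.0, 51.0, 38.0] [540.8  55.3] [106.   97.5] 88.95
```

View pics/s8c.png

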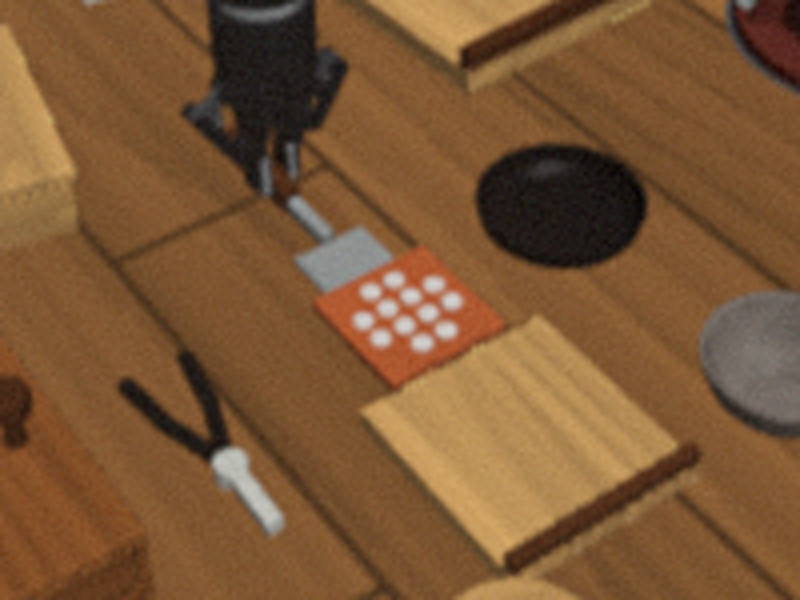

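The blade is under the near side and the trivet is about 4 mm short of the edge. I'll press on slowly until contact.

```bash
python3 -m creep '-0.002 0 0 0;-0.004 0 0 0;-0.004 0 0 0;-0.004 0 0 0' ; python3 -m creep '-0.0015 0 0 0;-0.003 0 0 0;-0.003 0 0 0;-0.003 0 0 0'
```

```text
time: 16.87
eef_pos: [0.5381, -0.1151, 0.0083]
eef_rot: [[-0.0, 0.0, 1.0], [-1.0, 0.0, -0.0], [-0.0, -1.0, 0.0]]
ft_force: [0.3, 0.1, -0.9]
finger_gap: 0.0146
time: 17.2
eef_pos: [0.538, -0.1122, 0.0083]
eef_rot: [[-0.0, -0.0, 1.0], [-1.0, -0.0, -0.0], [0.0, -1.0, -0.0]]
ft_force: [-0.2, -1.0, -1.4]
finger_gap: 0.0145
```

```bash
python3 -m creep '-0.001 0 0 0;-0.002 0 0 0;-0.002 0 0 0;-0.002 0 0 0'
```

```text
time: 17.53
eef_pos: [0.5382, -0.112, 0.0087]
eef_rot: [[-0.001, -0.0, 1.0], [-1.0, -0.003, -0.001], [0.003, -1.0, -0.0]]
ft_force: [-2.6, -8.7, -0.6]
finger_gap: 0.0144
```

Contact (−8.7 N). Now I'll lift along the computed arc, in the first stage to about 31°.

```bash
python3 -m creep '0.003 0 0 0;0.005 -0.002 0 0;0.0052 -0.007 0 0;0.0054 -0.0115 0 0;0.0054 -0.0156 0 0;0.0045 -0.022 0 0;0.003 -0.0286 0 0;0.0005 -0.035 0 0;-0.0026 -0.0418 0 0;-0.0026 -0.0418 0 0;-0.0026 -0.0418 0 0'
python3 - <<'E'
from h import *
o,p,T=look("scene","s9",[])
for q in("trivet_center","spatula_tip"):
    for s in finder.trace(p,q)[:1]:
        print(q,round(s["score"],2),np.round(s["bbox"]).tolist(),s["pixels"].sum())
cv2.imwrite("pics/s9c.png",cv2.resize(p["img"][180:310,190:360],None,fx=4,fy=4,interpolation=cv2.INTER_CUBIC))
E
```

```text
time: 18.45
eef_pos: [0.5385, -0.1077, 0.0507]
eef_rot: [[-0.0, 0.001, 1.0], [-1.0, -0.001, -0.0], [0.001, -1.0, 0.001]]
ft_force: [0.6, -0.7, -2.2]
finger_gap: 0.0144
trivet_center 0.6 [272.0, 247.0, 52.0, 42.0] 1110
spatula_tip 0.65 [254.0, 219.0, 32.0, 28.0] 445
```

View pics/s9c.png

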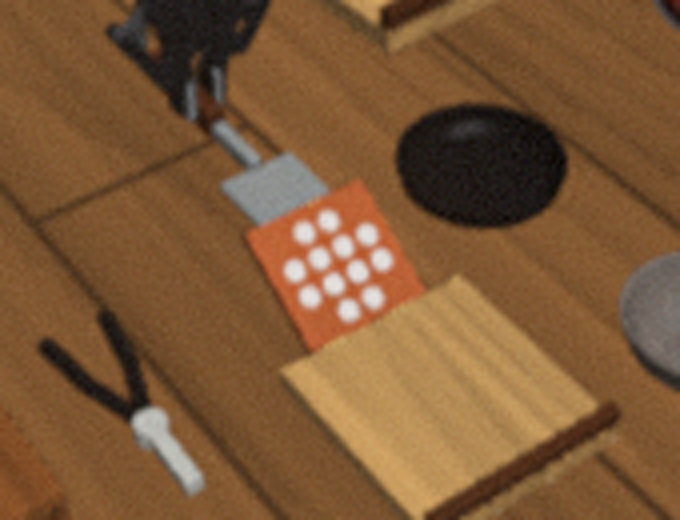

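The near side is up about 30° on the blade, with the far side bearing on the edge. Continuing the arc past vertical.

```bash
python3 -m creep '-0.0055 -0.0086 0 0;-0.0114 -0.0171 0 0;-0.019 -0.025 0 0;-0.0277 -0.0321 0 0;-0.034 -0.036 0 0;-0.0412 -0.0388 0 0;-0.048 -0.042 0 0;-0.0558 -0.0438 0 0;-0.063 -0.045 0 0;-0.0714 -0.0455 0 0;-0.079 -0.0455 0 0;-0.087 -0.0455 0 0'; python3 -m creep '-0.006 0 0 0;-0.006 0 0 0;-0.006 0 0 0;-0.006 0 0 0'
python3 - <<'E'
from h import *
o,p,T=look("scene","s10",[("trivet_center",.024)])
for q in("trivet_center","spatula_tip"):
    rect(p,T,q,.032)
cv2.imwrite("pics/s10c.png",cv2.resize(p["img"][180:310,190:360],None,fx=4,fy=4,interpolation=cv2.INTER_CUBIC))
E
```

```text
time: 19.6
eef_pos: [0.5379, -0.0199, 0.0953]
eef_rot: [[-0.001, -0.0, 1.0], [-1.0, -0.0, -0.001], [0.0, -1.0, -0.0]]
ft_force: [0.9, -0.3, -0.9]
finger_gap: 0.0147
time: 19.93
eef_pos: [0.5381, -0.0148, 0.0955]
eef_rot: [[-0.0, -0.0, 1.0], [-1.0, -0.0, -0.0], [0.0, -1.0, -0.0]]
ft_force: [-0.6, -0.2, -0.1]
finger_gap: 0.0143
trivet_center [(0.67, [283.0, 260.0], [0.5449, 0.1146])]
trivet_center 0.97 [285.0, 262.0, 55.0, 40.0] [546.2 132.2] [100.9 100.8] 89.33
spatula_tip 0.72 [276.0, 226.0, 34.0, 35.0] [498. -12.] [170.3  65.7] 89.16
```

View pics/s10c.png

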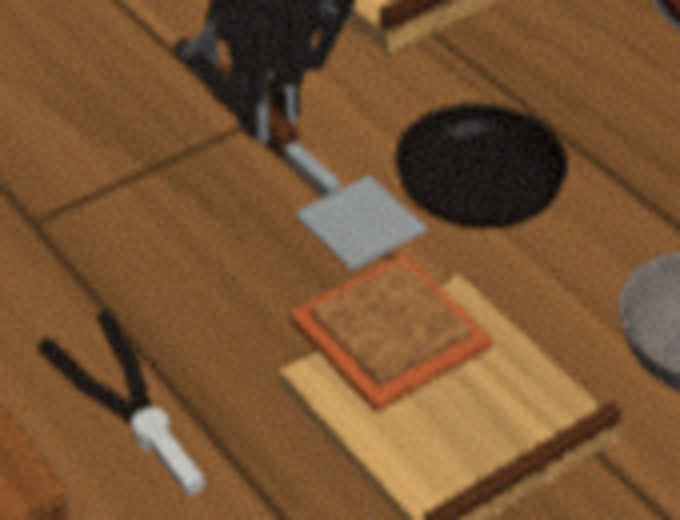

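The trivet lies face down (cork up) and overhangs the near edge. I'll retreat, lower the blade to 19–22 mm and push.

```bash
python3 -m creep '0.03 0 0 0;0.06 0 0 0;0.065 -0 0 0;0.065 0.03 0 0;0.065 0.055 0 0;0.065 0.066 0 0;0.065 0.0692 0 0;0.065 0.0692 0 0;0.065 0.0692 0 0'
python3 -m creep '-0.01 0 0 0;-0.02 0 0 0;-0.028 0 0 0;-0.035 0 0 0;-0.042 0 0 0;-0.05 0 0 0;-0.058 0 0 0;-0.066 0 0 0;-0.074 0 0 0;-0.082 0 0 0;-0.09 0 0 0;-0.09 0 0 0'
python3 - <<'E'
from h import *
for n in("scene","top"):
    o,p,T=look(n,n+"11",[("trivet_center",.024),("spatula_tip",.02)])
    rect(p,T,"trivet_center",.026); rect(p,T,"board_edge",.016)
E
```

```text
time: 20.88
eef_pos: [0.5388, -0.0798, 0.0276]
eef_rot: [[-0.0, 0.001, 1.0], [-1.0, -0.001, -0.0], [0.001, -1.0, 0.001]]
ft_force: [-0.4, -0.7, 0.0]
finger_gap: 0.0142
time: 21.88
eef_pos: [0.5378, 0.0119, 0.0262]
eef_rot: [[0.001, -0.0, 1.0], [-1.0, 0.001, 0.001], [-0.001, -1.0, -0.0]]
ft_force: [0.3, 0.0, -1.0]
finger_gap: 0.0143
trivet_center [(0.58, [302.0, 277.0], [0.5433, 0.1908]), (0.25, [221.0, 284.0], [0.7202, 0.0894])]
spatula_tip [(0.57, [293.0, 264.0], [0.5316, 0.1407])]
trivet_center 0.65 [302.0, 278.0, 59.0, 43.0] [540.2 196.7] [102.5 100. ] 89.85
trivet_center 0.53 [197.0, 163.0, 27.0, 13.0] [ 504.1 -427. ] [72.8 81.3] 81.96
board_edge 0.89 [303.0, 283.0, 85.0, 67.0] [541.8 192.1] [168.6 163.6] 89.43
board_edge 0.81 [306.0, 167.0, 50.0, 54.0] [ 244.4 -231.4] [253.7 238.8] 9.87
trivet_center [(0.81, [168.0, 193.0], [0.5348, 0.1995])]
spatula_tip []
trivet_center 0.59 [171.0, 191.0, 42.0, 40.0] [539.7 197.7] [97.9 99.7] 88.81
board_edge 0.82 [163.0, 191.0, 55.0, 65.0] [543.3 212.5] [126.4 153. ] 87.63
board_edge 0.6 [365.0, 314.0, 104.0, 98.0] [ 244.2 -245.5] [215.3 228.8] 2.91
```

```bash
python3 -m creep '-0.004 0 0 0;-0.008 0 0 0;-0.011 0 0 0;-0.013 0 0 0;-0.013 0 0 0;-0.013 0 0 0'; python3 -m creep '-0.002 0 0 0;-0.003 0 0 0;-0.003 0 0 0;-0.003 0 0 0'
```

```text
time: 22.88
eef_pos: [0.5381, 0.0236, 0.0263]
eef_rot: [[-0.0, -0.0, 1.0], [-1.0, 0.0, -0.0], [-0.0, -1.0, -0.0]]
ft_force: [-0.3, 0.4, -0.8]
finger_gap: 0.0143
time: 23.22
eef_pos: [0.5381, 0.0264, 0.0264]
eef_rot: [[-0.0, -0.0, 1.0], [-1.0, 0.0, -0.0], [-0.0, -1.0, -0.0]]
ft_force: [0.9, 0.1, -1.5]
finger_gap: 0.0145
```

```bash
python3 -m creep '-0.0015 0 0 0;-0.002 0 0 0;-0.002 0 0 0;-0.002 0 0 0'
```

```text
time: 23.55
eef_pos: [0.5381, 0.0279, 0.0264]
eef_rot: [[-0.001, -0.0, 1.0], [-1.0, -0.001, -0.001], [0.001, -1.0, -0.0]]
ft_force: [-0.4, -4.4, -0.4]
finger_gap: 0.0145
```

```bash
python3 -m creep '-0.0015 0 0 0;-0.003 0 0 0;-0.003 0 0 0;-0.003 0 0 0;-0.003 0 0 0'
```

```text
time: 23.97
eef_pos: [0.5381, 0.0282, 0.0268]
eef_rot: [[-0.002, -0.001, 1.0], [-1.0, -0.006, -0.002], [0.006, -1.0, -0.0]]
ft_force: [-3.7, -18.5, 1.6]
finger_gap: 0.0141
```

Firm contact (18.5 N). I'll back straight off and check before laying the spatula down.

```bash
python3 -m creep '0.003 0 0 0;0.006 0 0 0;0.015 0 0 0;0.035 0 0 0;0.06 0 0 0;0.09 0 0 0;0.12 0 0 0;0.15 0 0 0;0.18 0 0 0;0.21 0 0 0;0.235 0 0 0;0.235 0 0 0'
python3 - <<'E'
from h import *
for n in("scene","top"):
    o,p,T=look(n,n+"12",[("trivet_center",.024),("spatula_tip",.02)])
    rect(p,T,"trivet_center",.026)
    if n=="scene": a=p["img"][230:320,250:360]
    else: b=p["img"][145:235,120:230]
cv2.imwrite("pics/c12.png",np.hstack([cv2.resize(i,(400,330),interpolation=cv2.INTER_CUBIC) for i in (a,b)]))
E
```

```text
time: 24.97
eef_pos: [0.5381, -0.2084, 0.0266]
eef_rot: [[-0.004, 0.001, 1.0], [-1.0, -0.002, -0.004], [0.002, -1.0, 0.001]]
ft_force: [-0.1, -0.2, -1.3]
finger_gap: 0.0144
trivet_center [(0.93, [304.0, 279.0], [0.5414, 0.1974])]
spatula_tip [(0.75, [247.0, 221.0], [0.5352, -0.0728]), (0.62, [300.0, 367.0], [0.6974, 0.3762])]
trivet_center 0.81 [306.0, 282.0, 55.0, 39.0] [538.9 210.4] [ 94.3 106. ] 86.79
trivet_center 0.4 [159.0, 207.0, 65.0, 62.0] [ 713.2 -301.1] [292.4 145.4] 78.03
trivet_center [(0.95, [164.0, 194.0], [0.5335, 0.2081]), (0.42, [143.0, 192.0], [0.5396, 0.2583])]
spatula_tip [(0.7, [282.0, 189.0], [0.5402, -0.0697])]
trivet_center 0.71 [164.0, 191.0, 39.0, 38.0] [537.6 211.7] [94.1 94.9] 88.8
trivet_center 0.19 [223.0, 124.0, 60.0, 26.0] [700.   68.6] [152.8  51.7] 88.93
```

View pics/c12.png

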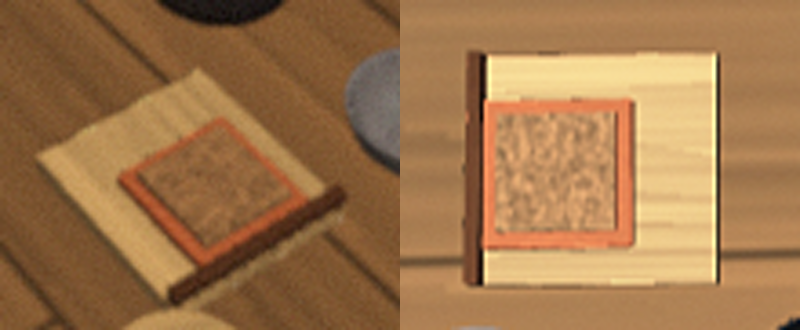

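Both views show the trivet cork up with its side against the rim (right crop: plate edge at column 485, at the rim's foot). Now I'll lay the spatula down and withdraw.

```bash
python3 -m creep '0 0.008 0 0;0 0.014 0 0;0 0.018 0 0;0 0.0195 0 0;0 0.0195 0 0;0 0.0195 0 0' && python3 -m creep '0 0 0 0;0 0 0 0;0 0 0 0;0 0 0 0;0 0 0 0;0 0 0 0;0 0 0 0' 0.0854 && python3 -m creep '0 -0.03 0 0;0 -0.07 0 0;0 -0.11 0 0;0 -0.15 0 0;0 -0.2 0 0;-0.04 -0.22 0 0;-0.08 -0.25 0 0;-0.12 -0.27 0 0;-0.16 -0.28 0 0;-0.2 -0.28 0 0;-0.24 -0.28 0 0;-0.24 -0.28 0 0'
python3 - <<'E'
from h import *
o,p,T=look("wrist","w13",[("trivet_center",.024),("board_edge",.016),("board_rim",.016),("spatula_handle",.011),("spatula_tip",.001)])
rect(p,T,"trivet_center",.026);rect(p,T,"spatula_tip",.0025)
o,p,T=look("top","t13",[("bowl",0),("canister",0),("pliers",0),("scoop",0),("magtray",0)])
E
```

```text
time: 25.87
eef_pos: [0.5377, -0.2033, 0.0068]
eef_rot: [[-0.0, -0.001, 1.0], [-1.0, 0.001, -0.0], [-0.001, -1.0, -0.001]]
ft_force: [-2.6, 1.9, 4.8]
finger_gap: 0.0147
time: 26.45
eef_pos: [0.538, -0.2038, 0.0069]
eef_rot: [[-0.001, 0.0, 1.0], [-1.0, -0.0, -0.001], [0.0, -1.0, 0.0]]
ft_force: [-0.3, 0.1, 0.4]
finger_gap: 0.0853
time: 27.45
eef_pos: [0.5378, 0.0408, 0.288]
eef_rot: [[0.003, 0.002, 1.0], [-1.0, 0.001, 0.003], [-0.001, -1.0, 0.002]]
ft_force: [-0.3, -1.0, 0.5]
finger_gap: 0.085
trivet_center []
board_edge [(0.62, [280.0, 120.0], [0.5453, 0.1078]), (0.58, [122.0, 386.0], [0.254, -0.3662])]
board_rim [(0.89, [90.0, 284.0], [0.2383, -0.1489]), (0.65, [274.0, 319.0], [0.5364, -0.2159])]
spatula_handle [(0.91, [274.0, 320.0], [0.5359, -0.2219])]
spatula_tip [(0.68, [277.0, 232.0], [0.5415, -0.0633])]
trivet_center 0.66 [275.0, 39.0, 80.0, 77.0] [538.7 203.1] [95.9 80.6] 0.16
spatula_tip 0.86 [276.0, 291.0, 35.0, 113.0] [ 536.3 -175.5] [218.3  60.6] 88.93
bowl []
canister [(0.74, [103.0, 133.0], [0.6896, 0.3607])]
pliers []
scoop [(0.63, [436.0, 207.0], [0.4898, -0.4414])]
magtray [(0.68, [239.0, 255.0], [0.3865, 0.0362])]
```

```bash
python3 -c "
from workcell import sign_off; print(sign_off())"
```

```text
the job is handed in; nothing more can be done
None
```

I handed the job in at about 27.5 s of the 66 s. The trivet lies face down on the board against the rim, and the spatula is back on the table in the open.

- **What I did:** I drew the spatula out by its neck, laid it down, let go and took it again by the wooden handle. With the blade under the overhang I pushed the trivet to the board's edge and raised it past vertical until it fell over. I then pushed it to the rim until the contact force read 18.5 N.
- **Trivet check:** The scene and top views showed it cork up with its side at the foot of the rim. The last wrist measurement gave a yaw of 0.16°, against about 0.14° for the board.
- **Spatula check:** It was released with its blade tip at about y = −0.07 m, roughly 0.17 m short of the board's near edge.
- **Bystanders:** The canister, scoop and magtray were found within about 7 mm of their first readings, which is about as close as this camera reads. The network did not report the bowl or pliers in that last top view, so I have no final position for them. Nothing was felt or seen touching them.
- **Not fully checked:** My view limit ran out before I could look at the last wrist picture, so the final state rests on its measurements and the earlier views. The trivet pinpoint in that wrist picture also found nothing; only the outline trace did. The highest force I saw on the way was about 32 N, when I first set the spatula down.

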